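# Hang the tone-scale plate on the stand, scale outward

### The job

Take the wooden tone-scale plate out of its slotted holder and hang it by its window on the hook of the stand, with the printed scale facing outward (the way the hook points) and the plate slid fully home against the hook's black block. The hook's height has been set by hand, so find it by feel, handle the plate and stand gently, and let go only once the hook carries the plate. Do not disturb the cup, the tin or the carton.

Things in the scene. Friction and masses are not known exactly. Their poses are not given: they have to be found in the camera images.
- plate: upright plywood plate 8 mm thick, 170 tall, 0.10 to 0.15 kg: lower part 100 wide up to 95 mm, above it a tab 56 wide, to be pinched over its 8 mm. Origin: middle of the bottom edge; z up the plate, y across, x square to it, out of the marked face (five grey steps and ticks). Starts in the holder's slot
- plate_hole (a point): centre (mid-thickness) of the window that goes through the plate on its centre line: 16 mm wide, 22 tall, from 100 to 122 mm above the bottom edge; the 48 mm of tab above it are solid
- plate_front (a point): a point in the air 100 mm straight out from the marked face, 47.5 mm above the plate's bottom edge
- holder: fixed wooden block 75 x 130 mm, 45 mm tall, with a slot along its y, 11 mm wide, 108 mm long, open at the top, floor 10 mm above the table. Origin: centre of its underside; z up
- stand: fixed stand. Origin on the table under the post; z up; +x is the way the hook points (outward). Foot 10 mm thick, x -85 to +25 mm, 120 wide; post 12 x 24 mm, top 155 mm up. A black block on its front carries the hook. Never press plate and stand together with 20 N or more; no part of it yields below that
- stand_hook (a point): fixed point 136 mm above the table, UNDER the hook's straight rod, at stand x 34 mm, where the plate's mid-thickness is when home (back touching the block, window's top resting on the rod). The rod's axis lies 4 to 40 mm above this point (140 to 176 mm above the table): clamped by hand, NOT measured
- stand_tip (a point): fixed point under the hook's tip, 136 mm above the table, stand x 63 mm. The tip's top is 9.5 mm above the straight rod's axis (so 13.5 to 49.5 mm above this point). Rod 7 mm thick, level from the block's face (x 30 mm) to x 56, then rising to the tip; its end reaches x 66.5. Block 26 x 24 x 48 mm, its top 9 mm above the axis
- cup: stoneware cup, 72 mm across, 85 mm tall, origin under its centre: leave alone
- tin: round tin, 88 mm across, 36 mm tall, origin under its centre: leave alone
- carton: cardboard carton 45 x 120 x 35 mm, origin under its centre: leave alone
Not all that is in view belongs to the job. Of the things that look like the plate, the smaller one is meant.

How it is judged (in metres and radians):
On the way, in this order (a step that is already met when the one before it is completed fails the run):
1. the plate is lifted clear of the holder (height (world z) of plate above 0.055 m and contact force between plate and holder below 0.1 N and contact force between plate and the fingers above 0.5 N), for 0.2 s.
2. the hook is through the plate's window, scale outward, and the plate touches the stand (contact force between plate and stand above 0.4 N and x of plate_hole in the frame of stand between 0.028 and 0.052 m and x of plate_front in the frame of stand above 0.1 m and z of plate_hole in the frame of stand above 0.122 m), for 0.1 s.
At the end, for the whole second after the job is handed in: the plate hangs by its window on the hook alone, released and at rest (below 30 mm/s), marked face outward within 0.25 rad, upright within 0.2 rad, within 6 mm of its home against the block and within 8 mm sideways (contact force between plate and stand above 0.4 N and contact force between plate and the fingers below 0.05 N and x of plate_hole in the frame of stand between 0.028 and 0.04 m and y of plate_hole in the frame of stand between -0.008 and 0.008 m and z of plate_hole in the frame of stand between 0.122 and 0.18 m and x of plate_front in the frame of stand above 0.125 m and angle between the x axis of plate and the x axis of stand, either way round below 0.25 rad and angle between plate's own z axis and vertical below 0.2 rad and linear speed of plate below 0.03 m/s); the robot touches nothing.
It fails at once if plate and stand pressed together with 20 N or more (contact force between plate and stand above 20 N).
It fails at once if the robot itself pushes on the stand with 10 N or more (contact force between any of the fingers, the arm and stand above 10 N).
It fails at once if cup, tin or carton moved by 15 mm or more (distance of any of cup, tin, carton from where it was at the start of the episode above 0.015 m).
It fails at once if the plate is dropped (faster than 0.2 m/s while no finger touches it) (linear speed of plate above 0.2 m/s and contact force between plate and the fingers below 0.05 N).
It also fails if it takes over 54 s, if anything falls off the work surface, if the arm or the gripper's body presses on something with over 40 N, if the wrist force passes 120 N, or if a joint passes its speed limit or range.

### The arm

A 6-joint arm with a two-finger parallel gripper is mounted at the origin on the work surface. World frame = base frame: x ahead of the robot, y to its left, z up, the work surface at z = 0. Lengths are in mm, angles in degrees, forces in N, time in s.
With the tool pointing down it reaches from about 300 to 850 mm from the base axis. Payload 4.2 kg.
Tool frame: the origin (TCP) lies at the very end of the fingers, on their centre line; the grasp point (between the pads) lies 19 mm behind it (env.grasp_offset is the distance from the TCP to the grasp point, in mm); z points along the fingers, y is the line along which they close (so a half turn about z gives the same grasp; the last joint's range is limited). The gripper opens to 91 mm and grips with 3 to 60 N. Pads are 32 mm wide; open, the fingers measure 118 mm over their backs; the gripper's body (76 mm by 178 mm) begins 60 mm behind the grasp point.
Start: joints at [-78.438, 18.312, 89.639, -0, 72.044, -1.146], TCP at [126.494, -560.93, 213.976] pointing down, gripper open.
Joint ranges: [-177.97, 177.97], [-48.28, 115.42], [12.27, 149.76], [-77.06, 257.06], [2.81, 150.46], [-146.56, 146.56]. Speed limits (degrees/s): [147.25, 147.25, 180, 180, 180, 180].

### API

Orientations are given as [roll, pitch, yaw] about the fixed x, y, z axes, in that order (R = Rz(yaw) Ry(pitch) Rx(roll)).
In Python, from workcell import env gives the robot as it stands. The module is installed in compiled form; this text tells all that it offers.
- The arm moves only by the tool send_rows, never from a script. Its argument "motion" is a list of rows, each an object of numbers: "tx", "ty", "tz": the shift along the tool's x, y, z in units of 500 mm (1.0 is 500 mm); "rx", "ry", "rz": the turn, a rotation vector about the tool's x, y, z in units of 30 degrees (1.0 is 30 degrees); "gripper": the closure, from -1 (fully open) to 1 (shut). In form: [{"tx": .., "ty": .., "tz": .., "rx": .., "ry": .., "rz": .., "gripper": ..}, ...]. A call has 1 to 12 rows; each row shifts and turns the commanded pose from where the row before left it, along the tool's axes as they then stand; what a row does not reach is not made up. A row lasts 1/8 s, in which the tool goes at most 62.5 mm and 10.7 degrees, less where a joint would pass 70% of its speed; a pose out of reach is approached as far as the arm can. A call with a number of a shift or a turn outside -1 to 1 is refused whole. A call with a gripper value outside its range is refused whole. The fingers move at their own pace and stop on an object; "grip_force" is the grip in N (left out, the last holds). Time passes only in rows, so rows that do not move let the fingers close. It gives the time, the measured TCP pose, the force, the opening and the grip force at its end, in the units of the state.
- env.state(): the state, without advancing time (a new reading comes with each control period).
- env.grab_frame(name): name is "scene" or "top"; returns a dict with "frame" (420x560x3 uint8, red, green, blue), "vertical_fov" (degrees; the focal length in pixels is half the picture's height over the tangent of half this angle, whatever the lens; pixels are square), "cx", "cy" (the principal point, pixels), "rvec" (rotation vector, rad) and "tvec" (3), from world to camera coordinates, as OpenCV has them. Camera axes: x right, y down, z forward; pixel columns grow to the right and rows downward; lengths in mm; the calibration is good to about 2 mm. A picture is of the moment at which its call begins. There is no depth.
- env.job_done(): hands the job in; it is judged then, once.
The state is a dict: "time_s": time; "qpos": joint angles; "qvel": joint speeds; "effort": joint torques, N m; "ee_pos": TCP position; "ee_rot": TCP orientation; "force": force on the tool from outside, world axes, zero at the start; "torque": the same for the moment, N m; "gripper_width": finger opening in mm; "gripper_force": force on a finger pad.
Only numpy, scipy, OpenCV 4.12 (cv2) and the standard library are available. Lean on these libraries where they do the work, as an engineer would, in place of code of your own. Each camera call takes 0.05 s, during which the arm holds its last target. There are 200 camera calls.

## Working session

There is one attempt and no reset: what is moved stays moved. The work goes in short steps, Python scripts to look and compute and a tool call to move; the robot and the scene stay as the last step left them, time stands still between calls to the robot, and variables do not carry over. Pictures are saved under pics/ and viewed, at most 10 in all, crops included, and the job is handed in when it is done.

Besides the shell and the picture viewer there is one more tool, called as a command line: name --argument value ..., lists and objects as JSON in quotes. send_rows: Moves the arm, as the interface text tells. Shifts and turns lie within -1 to 1; 1 stands for 500 mm of shift or 30 degrees of turn. Its arguments: {"type":"object","properties":{"motion":{"type":"array"},"grip_force":{"type":"number"}},"required":["motion"]}

```bash
mkdir -p pics; cat > h.py <<'E'
import numpy as np, cv2
from scipy.spatial.transform import Rotation as Ro
from workcell import env
def grab(n,save=None):
    d=env.grab_frame(n)
    if save: cv2.imwrite('pics/'+save,d['frame'][:,:,::-1])
    return d
def cam(d):
    f=d['frame'].shape[0]/2/np.tan(np.radians(d['vertical_fov'])/2)
    K=np.array([[f,0,d['cx']],[0,f,d['cy']],[0,0,1]]);R=cv2.Rodrigues(np.array(d['rvec'],float))[0]
    return K,R,np.array(d['tvec'],float).ravel()
def ray(d,uv):
    K,R,t=cam(d); c=-R.T@t
    return c,R.T@np.linalg.inv(K)@np.array([uv[0],uv[1],1.])
def onz(d,uv,z):
    c,v=ray(d,uv); return c+v*(z-c[2])/v[2]
def proj(d,P):
    K,R,t=cam(d); p=(K@(R@np.array(P,float).reshape(-1,3).T+t[:,None])).T
    return p[:,:2]/p[:,2:]
def tri(d1,u1,d2,u2):
    c1,v1=ray(d1,u1);c2,v2=ray(d2,u2)
    s=np.linalg.lstsq(np.c_[v1,-v2],c2-c1,rcond=None)[0]
    a,b=c1+v1*s[0],c2+v2*s[1]; return (a+b)/2,np.linalg.norm(a-b)
E
python3 - <<'E'
from h import *
for n in('scene','top'):
    d=grab(n,n+'0.png'); c,v=ray(d,(d['cx'],d['cy'])); print(n,c,v,d['vertical_fov'],d['cx'],d['cy'])
print(env.state(),env.grasp_offset)
E
```

```text
scene [1224.58872238   61.39001691  842.8678608 ] [-0.67595791 -0.06255575 -0.73428039] 42.66510838205087 283.6221089544371 208.50127421151333
top [ 475.6672472   -13.26746361 1041.13331504] [ 0.07364651  0.02563898 -0.99695478] 50.4660322296946 279.25389057395876 211.85167260755924
{'time_s': 0.1, 'qpos': array([-7.84362756e+01,  1.83494708e+01,  8.96968681e+01, -1.82608047e-05,
        7.20412263e+01, -1.14635986e+00]), 'qvel': array([ 0.02999151,  0.00243766, -0.20428304,  0.10667481, -0.10290726,
       -0.09563364]), 'effort': array([-1.29004843e-04, -4.13333166e+01, -2.32510847e+01,  7.28520867e-02,
        4.22398467e-02, -6.35377592e-05]), 'ee_pos': array([ 126.42388825, -560.50674301,  213.20662548]), 'ee_rot': array([-1.79912452e+02, -1.73450546e-03,  1.27100886e+01]), 'force': array([-0.16926783, -0.72114612,  0.02572137]), 'torque': array([ 0.03690678,  0.03394336, -0.06011079]), 'gripper_force': 0.0, 'gripper_width': 91.26667486503928} 18.8
```

View pics/scene0.png

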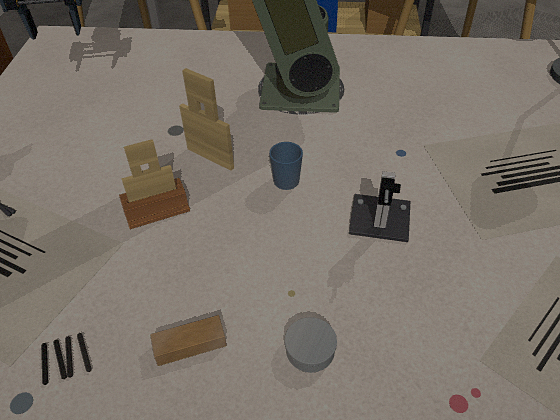

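View pics/top0.png

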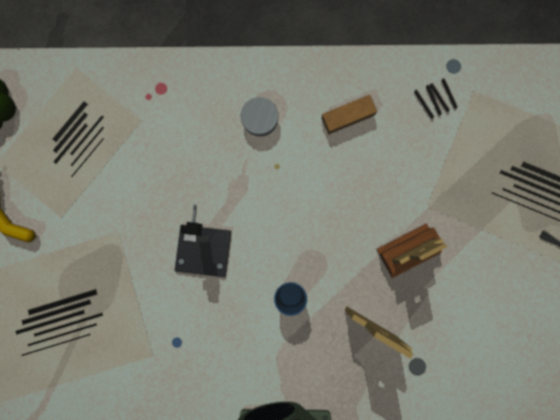

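Scene view: plate in holder near (150,175), larger decoy near (207,120), stand near (383,205). Top view: holder (410,250), stand foot (203,251), hook tip (194,207). I'll zoom on these.

```bash
python3 - <<'E'
import cv2,numpy as np
s=cv2.imread('pics/scene0.png');t=cv2.imread('pics/top0.png')
def c(i,x,y,w,h): return cv2.resize(i[y:y+h,x:x+w],(400,300),interpolation=cv2.INTER_CUBIC)
cv2.imwrite('pics/z0.png',np.vstack([np.hstack([c(s,105,135,120,90),c(s,340,160,100,75)]),np.hstack([c(t,360,210,100,75),c(t,160,200,100,75)])]))
E
```

```text
(no output)
```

View pics/z0.png

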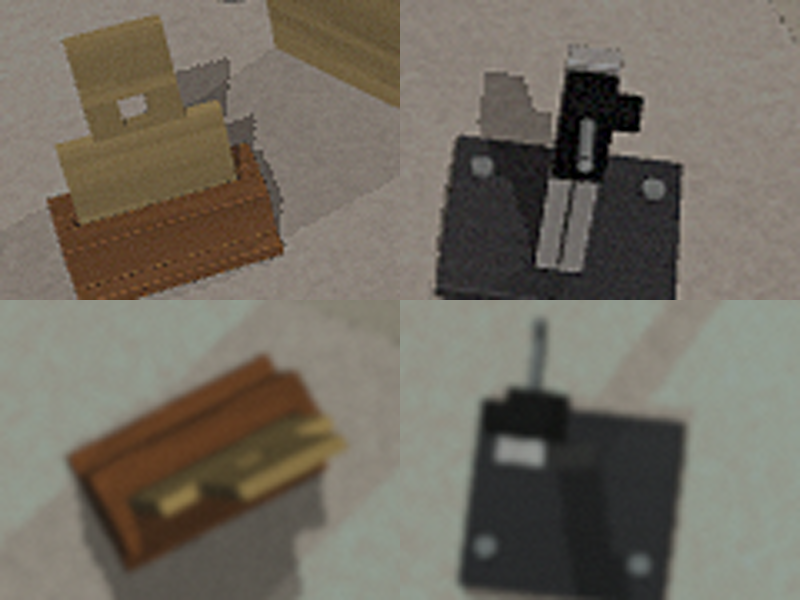

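The face turned to the scene camera (+x side) looks plain, so the printed side likely faces the robot. The hook points towards +x. Now the numbers.

```bash
cat > m.py <<'E'
from h import *
T=grab('top');S=grab('scene')
def mask(d,lo,hi,box):
    h=cv2.cvtColor(d['frame'],cv2.COLOR_RGB2HSV);m=cv2.inRange(h,lo,hi)
    k=np.zeros_like(m);x,y,w,hh=box;k[y:y+hh,x:x+w]=m[y:y+hh,x:x+w]
    c=max(cv2.findContours(k,0,1)[0],key=cv2.contourArea);return k,c
E
python3 - <<'E'
from m import *
np.set_printoptions(precision=1,suppress=True)
hT=cv2.cvtColor(T['frame'],cv2.COLOR_RGB2HSV);hS=cv2.cvtColor(S['frame'],cv2.COLOR_RGB2HSV)
print('plate hsv S',hS[185,150],hS[153,137],'holder',hS[205,150],'foot',hS[230,400],'T plate',hT[248,425],hT[252,435],'holder',hT[240,400],'foot',hT[255,215],'table',hT[200,300],hS[250,250])
# foot
k,c=mask(T,(0,0,0),(180,255,75),(165,215,75,65)); 
r=cv2.minAreaRect(c);print('footT',r);b=cv2.boxPoints(r)
print(np.array([onz(T,p,10) for p in b]))
k,c=mask(S,(0,0,0),(180,255,75),(340,190,80,55)); r=cv2.minAreaRect(c)
q=cv2.approxPolyDP(cv2.convexHull(c),4,True)[:,0];print('footS',q,np.array([onz(S,p,10) for p in q]))
# hook tip
print('tip',tri(T,(195,205.5),S,(386.3,200.5)))
print('tip z from top', onz(T,(195,205.5),160))
# plate tab top corners in scene, crop scale 400/120
f=120/400
sc=[(105+62*f,135+40*f),(105+160*f,135+15*f)]
for p in sc: print('S z180',onz(S,p,180))
# shoulders (z=105) ends
for p in [(57,147),(222,102)]: print('S z105',onz(S,(105+p[0]*f,135+p[1]*f),105))
# window centre z=10+111
print('win',onz(S,(105+132*f,135+108*f),121))
# holder top corners S (top front edge) z=45
for p in [(50,200),(262,150-5)]: print('S h45',onz(S,(105+p[0]*f,135+p[1]*f),45))
# holder in top view, crop scale 4
for p in [(68,458-300),(268,355-300),(135,567-300),(325,465-300)]: print('T h45',onz(T,(360+p[0]/4,210+p[1]/4),45))
for p in [(233,490-300),(345,445-300),(220,480-300),(305,420-300)]: print('T z180',onz(T,(360+p[0]/4,210+p[1]/4),180))
E
```

```text
plate hsv S [ 20 111 108] [ 20 104 105] holder [ 13 146  91] foot [135  11  47] T plate [ 22 117  85] [ 19 129 121] holder [ 13 170  99] foot [110  17  46] table [ 45  20 152] [ 15  33 140]
footT ((203.07693481445312, 248.8846435546875), (51.226341247558594, 51.10231018066406), 7.125016689300537)
[[414.4 255.2  10. ]
 [531.8 242.7  10. ]
 [517.2 123.7  10. ]
 [400.3 137.1  10. ]]
footS [[409 201]
 [407 241]
 [349 233]
 [354 194]
 [399 190]] [[418.2 255.   10. ]
 [529.1 242.5  10. ]
 [516.1 127.5  10. ]
 [405.1 138.7  10. ]
 [386.4 236.   10. ]]
tip (array([554.3, 181.4, 148.8]), np.float64(2.7017565331186697))
tip z from top [553.3 177.6 160. ]
S z180 [ 477.2 -309.   180. ]
S z180 [ 452.  -258.7  180. ]
S z105 [ 488.  -326.6  105. ]
S z105 [ 442.7 -237.2  105. ]
win [ 468.4 -283.   121. ]
S h45 [ 475.  -349.1   45. ]
S h45 [ 417.5 -226.8   45. ]
T h45 [ 465.8 -204.5   45. ]
T h45 [ 523.  -315.7   45. ]
T h45 [ 406.  -240.5   45. ]
T h45 [ 462.3 -345.6   45. ]
T z180 [ 452.1 -256.7  180. ]
T z180 [ 473.7 -310.2  180. ]
T z180 [ 456.8 -250.7  180. ]
T z180 [ 485.5 -291.6  180. ]
```

```bash
python3 - <<'E'
from m import *
np.set_printoptions(precision=1,suppress=True)
# decoy corners: foot and top
print('decoy foot',onz(S,(183,148),0),onz(S,(232,167),0),'top pair', [onz(T,p,230) for p in((347,309),(410,353))])
print('decoy top tri', [tri(T,a,S,b) for a,b in(((366,325),(215,83)),((395,343),(184,70)))])
# post top white
for d,box in((T,(180,228,20,20)),(S,(375,165,25,20))):
    x,y,w,h=box;g=cv2.cvtColor(d['frame'],cv2.COLOR_RGB2GRAY)[y:y+h,x:x+w]
    print(g)
g=cv2.cvtColor(T['frame'],cv2.COLOR_RGB2GRAY)[200:228,184:206];print(g)
E
```

```text
decoy foot [ 268.6 -266.     0. ] [ 327.  -139.3    0. ] top pair [array([ 361.3, -114.2,  230. ]), array([ 285.1, -224.7,  230. ])]
decoy top tri [(array([ 333.9, -150.2,  231.6]), np.float64(5.410836549887391)), (array([ 306. , -207.9,  240. ]), np.float64(22.952335560111205))]
[[ 71  34  22  23  24  23  23  24  24  23  22  26  23  25  21  23  21  21
   18  20]
 [ 64  29  21  21  22  25  22  20  21  23  25  23  24  21  23  26  25  22
   19  19]
 [ 59  28  22  22  23  21  22  25  23  25  21  24  23  26  24  22  23  19
   20  19]
 [ 55  27  21  19  21  21  21  24  23  20  23  24  22  22  23  22  23  20
   18  20]
 [ 54  30  23  21  24  27  22  25  26  25  23  21  21  22  22  22  20  19
   18  19]
 [ 50  36  32  35  46  54  51  46  40  34  29  31  28  27  27  23  22  18
   16  18]
 [ 52  43  38  51  74  97  96  88  79  69  65  61  63  59  56  44  33  24
   18  23]
 [ 48  46  46  62  95 124 128 124 117 113 111 111 111 111 102  79  52  32
   28  27]
 [ 48  43  49  68 104 134 140 140 136 135 133 137 140 137 132 108  68  44
   37  38]
 [ 46  45  51  76 109 136 142 142 142 140 142 146 146 
[... 4887 characters left out ...]
8 107 135 144 145 147 147 145
  145 144 142 146]
 [142 139 127 110 104 106 109 103  89  79  79 100 124 136 141 144 147 145
  141 141 144 146]
 [137 130 106  76  61  64  70  67  60  58  60  78  96 108 117 127 135 136
  140 142 144 146]
 [126 116  87  50  32  32  34  36  35  33  38  45  54  63  77  87  96 109
  124 135 143 143]
 [100  94  67  39  24  22  25  25  23  25  24  28  27  31  38  43  53  69
  101 129 136 137]
 [ 60  58  45  27  22  23  22  22  24  22  21  24  22  21  20  24  24  44
   85 119 132 136]
 [ 31  31  30  24  24  22  23  24  23  26  23  26  22  22  21  20  20  38
   69 104 120 123]
 [ 23  21  22  23  22  23  23  21  25  24  23  24  24  21  22  19  21  34
   54  76  90  95]]
```

send_rows --motion '[{"tz":-0.12,"rz":0.3},{"tz":-0.1,"rz":0.3},{"rz":0.3},{"rz":0.3},{"rz":0.3},{"rz":0.3},{"rz":0.3},{"rz":0.3},{"rz":0.13},{}]'

```text
invalid input at $.motion[0]: expected keys tx, ty, tz, rx, ry, rz, gripper
```

send_rows --motion '[{"tx":0,"ty":0,"tz":-0.12,"rx":0,"ry":0,"rz":0.3,"gripper":-1},{"tx":0,"ty":0,"tz":-0.1,"rx":0,"ry":0,"rz":0.3,"gripper":-1},{"tx":0,"ty":0,"tz":0,"rx":0,"ry":0,"rz":0.3,"gripper":-1},{"tx":0,"ty":0,"tz":0,"rx":0,"ry":0,"rz":0.3,"gripper":-1},{"tx":0,"ty":0,"tz":0,"rx":0,"ry":0,"rz":0.3,"gripper":-1},{"tx":0,"ty":0,"tz":0,"rx":0,"ry":0,"rz":0.3,"gripper":-1},{"tx":0,"ty":0,"tz":0,"rx":0,"ry":0,"rz":0.3,"gripper":-1},{"tx":0,"ty":0,"tz":0,"rx":0,"ry":0,"rz":0.3,"gripper":-1},{"tx":0,"ty":0,"tz":0,"rx":0,"ry":0,"rz":0.13,"gripper":-1},{"tx":0,"ty":0,"tz":0,"rx":0,"ry":0,"rz":0,"gripper":-1}]'

```text
time_s: 1.55
ee_pos: [126.5, -560.9, 323.9]
ee_rot: [-180.0, 0.0, -63.1]
force: [0.0, -0.6, 0.4]
gripper_width: 91.5
gripper_force: 0.0
```

```bash
cat > d.py <<'E'
from h import *
def delta(P,yaw=None,tilt0=True):
    s=env.state();R=Ro.from_euler('xyz',s['ee_rot'],degrees=True)
    d=R.inv().apply(np.array(P,float)-s['ee_pos'])/500
    print('t',round(s['time_s'],2),'pos',s['ee_pos'].round(1),'rot',s['ee_rot'].round(2),'F',s['force'].round(2),'w',round(s['gripper_width'],1),'gf',round(float(s['gripper_force']),1))
    print('tool shift units',d.round(4))
    if yaw is not None:
        G=Ro.from_euler('xyz',[180,0,yaw],degrees=True); print('rotvec units',((R.inv()*G).as_rotvec(degrees=True)/30).round(4))
E
python3 - <<'E'
from m import *
from d import delta
np.set_printoptions(precision=1,suppress=True)
print('post',onz(T,(190.2,237.3),155),onz(S,(388.3,174.5),155),tri(T,(190.2,237.3),S,(388.3,174.5)))
for z in(145,155,165): print(z,'tip',onz(T,(194.9,204.3),z),onz(S,(386.5,201.5),z),'rod base',onz(T,(193.6,220.5),z-5))
delta((466,-282.5,260),-63.1)
E
```

```text
post [490.1 187.2 155. ] [493.2 188.7 155. ] (array([490.1, 188.6, 151.9]), np.float64(1.2626450527820572))
145 tip [557.1 181.1 145. ] [552.8 183.7 145. ] rod base [524.5 184.3 140. ]
155 tip [556.2 178.9 155. ] [562.4 181.9 155. ] rod base [523.9 182.1 150. ]
165 tip [555.3 176.7 165. ] [572.1 180.2 165. ] rod base [523.4 179.9 160. ]
t 1.65 pos [ 126.5 -560.9  323.9] rot [-180.     0.   -63.1] F [-0.8  0.7  0.9] w 91.4 gf 0.0
tool shift units [-0.2 -0.9  0.1]
rotvec units [-0.  0. -0.]
```

send_rows --motion '[{"tx":-0.019,"ty":-0.0857,"tz":0.0128,"rx":0,"ry":0,"rz":0,"gripper":-1},{"tx":-0.019,"ty":-0.0857,"tz":0.0128,"rx":0,"ry":0,"rz":0,"gripper":-1},{"tx":-0.019,"ty":-0.0857,"tz":0.0128,"rx":0,"ry":0,"rz":0,"gripper":-1},{"tx":-0.019,"ty":-0.0857,"tz":0.0128,"rx":0,"ry":0,"rz":0,"gripper":-1},{"tx":-0.019,"ty":-0.0857,"tz":0.0128,"rx":0,"ry":0,"rz":0,"gripper":-1},{"tx":-0.019,"ty":-0.0857,"tz":0.0128,"rx":0,"ry":0,"rz":0,"gripper":-1},{"tx":-0.019,"ty":-0.0857,"tz":0.0128,"rx":0,"ry":0,"rz":0,"gripper":-1},{"tx":-0.019,"ty":-0.0857,"tz":0.0128,"rx":0,"ry":0,"rz":0,"gripper":-1},{"tx":-0.019,"ty":-0.0857,"tz":0.0128,"rx":0,"ry":0,"rz":0,"gripper":-1},{"tx":-0.019,"ty":-0.0857,"tz":0.0128,"rx":0,"ry":0,"rz":0,"gripper":-1},{"tx":0,"ty":0,"tz":0,"rx":0,"ry":0,"rz":0,"gripper":-1}]'

```text
time_s: 3.02
ee_pos: [467.6, -281.0, 259.2]
ee_rot: [180.0, 0.1, -62.9]
force: [-0.7, 0.1, -0.5]
gripper_width: 91.3
gripper_force: 0.0
```

send_rows --motion '[{"tx":0,"ty":0,"tz":0.08,"rx":0,"ry":0,"rz":0,"gripper":-1},{"tx":0,"ty":0,"tz":0.08,"rx":0,"ry":0,"rz":0,"gripper":-1},{"tx":0,"ty":0,"tz":0.064,"rx":0,"ry":0,"rz":0,"gripper":-1},{"tx":0,"ty":0,"tz":0,"rx":0,"ry":0,"rz":0,"gripper":-1}]'

```text
time_s: 3.52
ee_pos: [464.0, -282.6, 146.0]
ee_rot: [179.8, 0.3, -63.2]
force: [0.1, 0.0, 0.8]
gripper_width: 91.0
gripper_force: 0.0
```

```bash
python3 - <<'E'
from h import *
T=grab('top');S=grab('scene')
s=S['frame'][100:220,90:250,::-1];t=T['frame'][180:300,340:500,::-1]
cv2.imwrite('pics/g1.png',np.hstack([cv2.resize(x,(400,300),interpolation=2) for x in(s,t)]))
print(env.state()['ee_pos'],env.state()['force'])
E
```

```text
[ 466.33930144 -283.78999706  149.0732062 ] [ 0.27591163 -0.696925    1.03542262]
```

View pics/g1.png

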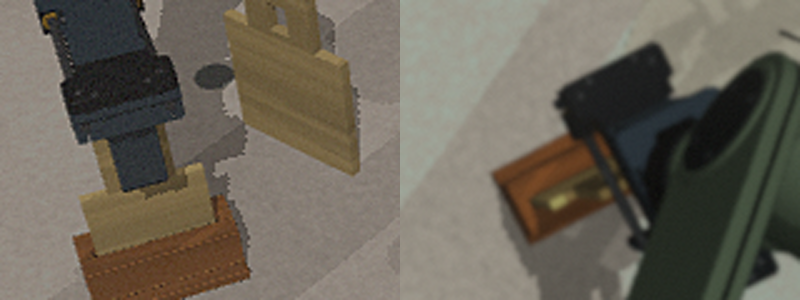

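The fingers straddle the tab: the near finger is at crop (140,160), tab 95–172. I'll close them gently.

send_rows --motion '[{"tx":0,"ty":0,"tz":0,"rx":0,"ry":0,"rz":0,"gripper":1},{"tx":0,"ty":0,"tz":0,"rx":0,"ry":0,"rz":0,"gripper":1},{"tx":0,"ty":0,"tz":0,"rx":0,"ry":0,"rz":0,"gripper":1},{"tx":0,"ty":0,"tz":0,"rx":0,"ry":0,"rz":0,"gripper":1},{"tx":0,"ty":0,"tz":0,"rx":0,"ry":0,"rz":0,"gripper":1},{"tx":0,"ty":0,"tz":0,"rx":0,"ry":0,"rz":0,"gripper":1}]' --grip_force 8

```text
time_s: 4.38
ee_pos: [466.1, -282.9, 147.9]
ee_rot: [180.0, 0.0, -63.2]
force: [-0.0, -0.2, -0.2]
gripper_width: 34.0
gripper_force: 0.0
```

send_rows --motion '[{"tx":0,"ty":0,"tz":0,"rx":0,"ry":0,"rz":0,"gripper":1},{"tx":0,"ty":0,"tz":0,"rx":0,"ry":0,"rz":0,"gripper":1},{"tx":0,"ty":0,"tz":0,"rx":0,"ry":0,"rz":0,"gripper":1}]' --grip_force 25

```text
time_s: 4.75
ee_pos: [465.1, -283.3, 147.9]
ee_rot: [179.8, 0.0, -63.1]
force: [-3.0, -1.3, 1.8]
gripper_width: 8.1
gripper_force: 24.9
```

send_rows --motion '[{"tx":0,"ty":0,"tz":-0.02,"rx":0,"ry":0,"rz":0,"gripper":1},{"tx":0,"ty":0,"tz":-0.03,"rx":0,"ry":0,"rz":0,"gripper":1},{"tx":0,"ty":0,"tz":-0.04,"rx":0,"ry":0,"rz":0,"gripper":1},{"tx":0,"ty":0,"tz":-0.05,"rx":0,"ry":0,"rz":0,"gripper":1},{"tx":0,"ty":0,"tz":-0.05,"rx":0,"ry":0,"rz":0,"gripper":1},{"tx":0,"ty":0,"tz":-0.05,"rx":0,"ry":0,"rz":0,"gripper":1},{"tx":0,"ty":0,"tz":-0.05,"rx":0,"ry":0,"rz":0,"gripper":1},{"tx":0,"ty":0,"tz":-0.05,"rx":0,"ry":0,"rz":0,"gripper":1},{"tx":0,"ty":0,"tz":-0.04,"rx":0,"ry":0,"rz":0,"gripper":1},{"tx":0,"ty":0,"tz":0,"rx":0,"ry":0,"rz":0,"gripper":1},{"tx":0,"ty":0,"tz":0,"rx":0,"ry":0,"rz":0,"gripper":1}]'

```text
time_s: 6.12
ee_pos: [466.1, -282.5, 337.7]
ee_rot: [-180.0, 0.0, -63.2]
force: [-0.7, -0.3, -0.3]
gripper_width: 7.8
gripper_force: 25.0
```

```bash
python3 - <<'E'
from d import *
c,s=np.cos(np.radians(-6.4)),np.sin(np.radians(-6.4))
p=np.array([491.5,188])+ 125*np.array([c,s]); print(p)
delta((p[0],p[1],338))
E
```

```text
[615.7209899  174.06638347]
t 6.12 pos [ 466.1 -282.5  337.7] rot [-1.7996e+02  2.0000e-02 -6.3190e+01] F [-0.73 -0.26 -0.33] w 7.8 gf 25.0
tool shift units [-6.800e-01 -6.788e-01  1.000e-04]
```

send_rows --motion '[{"tx":0,"ty":0,"tz":0,"rx":0,"ry":0,"rz":-0.33,"gripper":1},{"tx":0,"ty":0,"tz":0,"rx":0,"ry":0,"rz":-0.33,"gripper":1},{"tx":0,"ty":0,"tz":0,"rx":0,"ry":0,"rz":-0.33,"gripper":1},{"tx":0,"ty":0,"tz":0,"rx":0,"ry":0,"rz":-0.33,"gripper":1},{"tx":0,"ty":0,"tz":0,"rx":0,"ry":0,"rz":-0.33,"gripper":1},{"tx":0,"ty":0,"tz":0,"rx":0,"ry":0,"rz":-0.33,"gripper":1},{"tx":0,"ty":0,"tz":0,"rx":0,"ry":0,"rz":-0.33,"gripper":1},{"tx":0,"ty":0,"tz":0,"rx":0,"ry":0,"rz":-0.33,"gripper":1},{"tx":0,"ty":0,"tz":0,"rx":0,"ry":0,"rz":-0.33,"gripper":1},{"tx":0,"ty":0,"tz":0,"rx":0,"ry":0,"rz":-0.33,"gripper":1},{"tx":0,"ty":0,"tz":0,"rx":0,"ry":0,"rz":-0.33,"gripper":1},{"tx":0,"ty":0,"tz":0,"rx":0,"ry":0,"rz":-0.33,"gripper":1}]'

```text
time_s: 7.62
ee_pos: [465.9, -282.5, 336.8]
ee_rot: [-179.9, -0.0, 55.9]
force: [0.0, -0.7, -1.2]
gripper_width: 8.0
gripper_force: 25.0
```

send_rows --motion '[{"tx":0,"ty":0,"tz":0,"rx":0,"ry":0,"rz":-0.33,"gripper":1},{"tx":0,"ty":0,"tz":0,"rx":0,"ry":0,"rz":-0.33,"gripper":1},{"tx":0,"ty":0,"tz":0,"rx":0,"ry":0,"rz":-0.27,"gripper":1},{"tx":0,"ty":0,"tz":0,"rx":0,"ry":0,"rz":0,"gripper":1}]'

```text
time_s: 8.12
ee_pos: [465.9, -282.5, 337.0]
ee_rot: [-179.9, -0.1, 83.4]
force: [-0.0, 0.7, -0.9]
gripper_width: 8.4
gripper_force: 25.0
```

```bash
python3 - <<'E'
from d import *
np.set_printoptions(precision=4,suppress=True)
delta((615.7,174,338),83.6)
S=grab('scene','s2.png')
E
```

```text
t 8.12 pos [ 465.9 -282.5  337. ] rot [-179.92   -0.06   83.41] F [-0.    0.67 -0.93] w 8.4 gf 25.0
tool shift units [ 0.9414  0.1928 -0.0013]
rotvec units [-0.0026 -0.002  -0.0062]
```

View pics/s2.png

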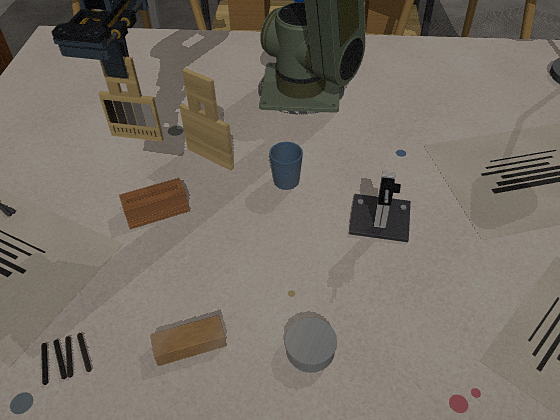

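The grey scale is on the plate face at (130,115), now facing +x as wanted. Next, carry it over to in front of the hook.

send_rows --motion '[{"tx":0.0784,"ty":0.0161,"tz":0,"rx":0,"ry":0,"rz":0,"gripper":1},{"tx":0.0784,"ty":0.0161,"tz":0,"rx":0,"ry":0,"rz":0,"gripper":1},{"tx":0.0784,"ty":0.0161,"tz":0,"rx":0,"ry":0,"rz":0,"gripper":1},{"tx":0.0784,"ty":0.0161,"tz":0,"rx":0,"ry":0,"rz":0,"gripper":1},{"tx":0.0784,"ty":0.0161,"tz":0,"rx":0,"ry":0,"rz":0,"gripper":1},{"tx":0.0784,"ty":0.0161,"tz":0,"rx":0,"ry":0,"rz":0,"gripper":1},{"tx":0.0784,"ty":0.0161,"tz":0,"rx":0,"ry":0,"rz":0,"gripper":1},{"tx":0.0784,"ty":0.0161,"tz":0,"rx":0,"ry":0,"rz":0,"gripper":1},{"tx":0.0784,"ty":0.0161,"tz":0,"rx":0,"ry":0,"rz":0,"gripper":1},{"tx":0.0784,"ty":0.0161,"tz":0,"rx":0,"ry":0,"rz":0,"gripper":1},{"tx":0.0784,"ty":0.0161,"tz":0,"rx":0,"ry":0,"rz":0,"gripper":1},{"tx":0.0784,"ty":0.0161,"tz":0,"rx":0,"ry":0,"rz":0,"gripper":1}]'

```text
time_s: 9.68
ee_pos: [615.5, 174.9, 337.4]
ee_rot: [-180.0, 0.0, 83.4]
force: [0.6, -0.0, -0.5]
gripper_width: 8.1
gripper_force: 25.0
```

send_rows --motion '[{"tx":0,"ty":0,"tz":0,"rx":0,"ry":0,"rz":0,"gripper":1},{"tx":0,"ty":0,"tz":0,"rx":0,"ry":0,"rz":0,"gripper":1},{"tx":0,"ty":0,"tz":0,"rx":0,"ry":0,"rz":0,"gripper":1}]'

```text
time_s: 10.05
ee_pos: [615.0, 172.6, 338.1]
ee_rot: [180.0, 0.0, 83.4]
force: [0.1, 0.0, -1.1]
gripper_width: 8.0
gripper_force: 25.0
```

```bash
python3 - <<'E'
from d import *
np.set_printoptions(precision=4,suppress=True)
delta((615.7,174,338),83.6)
S=grab('scene');T=grab('top')
s=S['frame'][60:300,300:500,::-1];t=T['frame'][120:270,120:270,::-1]
print(cam(S)[0][0,0])
cv2.imwrite('pics/a3.png',np.hstack([cv2.resize(s,(440,528),interpolation=2)[:500],cv2.resize(t,(340,340),interpolation=2) if 0 else np.vstack([cv2.resize(t,(340,340),interpolation=2),np.zeros((160,340,3),np.uint8)])]))
E
```

```text
t 10.05 pos [615.  172.6 338.1] rot [180.     0.02  83.41] F [ 0.14  0.01 -1.15] w 8.0 gf 25.0
tool shift units [0.003  0.001  0.0002]
rotvec units [ 0.0001  0.0006 -0.0065]
537.7192113249712
```

View pics/a3.png

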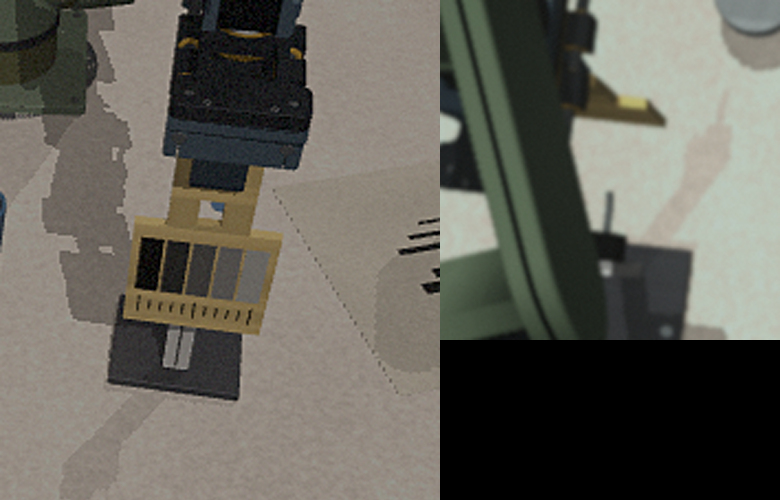

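The printed scale faces the camera; the bottom corners are near (356,205) and (419,211), shoulders near (361,160) and (428,167). Top view shows the hook rod at crop (610,190) to (605,235).

```bash
cat > pm.py <<'E'
from h import *
def plate(S,z0,box):
    """front-face corners of wide part from the wood mask; z0 = height of bottom edge"""
    h=cv2.cvtColor(S['frame'],cv2.COLOR_RGB2HSV);m=cv2.inRange(h,(17,70,90),(27,200,255))
    x,y,w,hh=box;k=np.zeros_like(m);k[y:y+hh,x:x+w]=m[y:y+hh,x:x+w]
    c=max(cv2.findContours(k,0,1)[0],key=cv2.contourArea)
    return cv2.approxPolyDP(cv2.convexHull(c),3,True)[:,0]
E
python3 - <<'E'
from pm import *
np.set_printoptions(precision=1,suppress=True)
S=grab('scene');s=env.state();print(s['ee_pos'],s['ee_rot'])
print(plate(S,200,(340,120,110,100)).tolist())
f=1/2.2
def P(u,v): return (300+u*f,60+v*f)
bl,br=onz(S,P(124,320),200),onz(S,P(261,333),200)
sl,sr=onz(S,P(136,222),295),onz(S,P(280,238),295)
w=onz(S,P(212,211),311)
for n,a,b in(('bot',bl,br),('sh',sl,sr)):
    d=b-a;print(n,a,b,'mid',(a+b)/2,'len',np.hypot(d[0],d[1]),'ang',np.degrees(np.arctan2(d[1],d[0])))
print('win',w)
E
```

```text
[615.1 172.7 338.3] [180.   -0.   83.4]
[[419, 136], [428, 168], [417, 212], [356, 204], [361, 158], [378, 144]]
bot [618.  124.6 200. ] [624.3 224.5 200. ] mid [621.2 174.6 200. ] len 100.0703577214392 ang 86.37548674958069
sh [614.9 124.6 295. ] [624.6 221.  295. ] mid [619.7 172.8 295. ] len 96.8530725736937 ang 84.24025627646692
win [618.4 173.7 311. ]
```

send_rows --motion '[{"tx":0,"ty":-0.03,"tz":0,"rx":0,"ry":0,"rz":0,"gripper":1},{"tx":0,"ty":-0.04,"tz":0,"rx":0,"ry":0,"rz":0,"gripper":1},{"tx":-0.001,"ty":-0.04,"tz":0,"rx":0,"ry":0,"rz":0,"gripper":1},{"tx":0,"ty":-0.0147,"tz":0.01,"rx":0,"ry":0,"rz":0,"gripper":1},{"tx":0,"ty":0,"tz":0.02,"rx":0,"ry":0,"rz":0,"gripper":1},{"tx":0,"ty":0,"tz":0.01,"rx":0,"ry":0,"rz":0,"gripper":1},{"tx":0,"ty":0,"tz":0.01,"rx":0,"ry":0,"rz":0,"gripper":1},{"tx":0,"ty":0,"tz":0,"rx":0,"ry":0,"rz":0,"gripper":1},{"tx":0,"ty":0,"tz":0,"rx":0,"ry":0,"rz":0,"gripper":1},{"tx":0,"ty":0,"tz":0,"rx":0,"ry":0,"rz":0,"gripper":1}]' --grip_force 12

```text
time_s: 11.45
ee_pos: [553.5, 180.2, 313.2]
ee_rot: [180.0, -0.0, 83.5]
force: [-0.1, 0.6, -0.9]
gripper_width: 7.9
gripper_force: 12.0
```

send_rows --motion '[{"tx":0,"ty":0,"tz":0.002,"rx":0,"ry":0,"rz":0,"gripper":1},{"tx":0,"ty":0,"tz":0.002,"rx":0,"ry":0,"rz":0,"gripper":1},{"tx":0,"ty":0,"tz":0.002,"rx":0,"ry":0,"rz":0,"gripper":1},{"tx":0,"ty":0,"tz":0,"rx":0,"ry":0,"rz":0,"gripper":1}]'

```text
time_s: 11.95
ee_pos: [553.2, 180.1, 309.8]
ee_rot: [-180.0, 0.0, 83.5]
force: [0.1, 0.5, -1.5]
gripper_width: 8.1
gripper_force: 12.0
```

send_rows --motion '[{"tx":0,"ty":0,"tz":0.002,"rx":0,"ry":0,"rz":0,"gripper":1},{"tx":0,"ty":0,"tz":0.002,"rx":0,"ry":0,"rz":0,"gripper":1},{"tx":0,"ty":0,"tz":0.002,"rx":0,"ry":0,"rz":0,"gripper":1},{"tx":0,"ty":0,"tz":0,"rx":0,"ry":0,"rz":0,"gripper":1}]'

```text
time_s: 12.45
ee_pos: [553.2, 180.1, 306.8]
ee_rot: [-180.0, 0.0, 83.5]
force: [0.5, 0.6, -1.1]
gripper_width: 8.1
gripper_force: 12.0
```

send_rows --motion '[{"tx":0,"ty":0,"tz":0.002,"rx":0,"ry":0,"rz":0,"gripper":1},{"tx":0,"ty":0,"tz":0.002,"rx":0,"ry":0,"rz":0,"gripper":1},{"tx":0,"ty":0,"tz":0.002,"rx":0,"ry":0,"rz":0,"gripper":1},{"tx":0,"ty":0,"tz":0.002,"rx":0,"ry":0,"rz":0,"gripper":1}]'

```text
time_s: 12.95
ee_pos: [553.2, 180.2, 302.8]
ee_rot: [180.0, 0.0, 83.5]
force: [0.1, 0.2, -0.7]
gripper_width: 8.3
gripper_force: 12.0
```

send_rows --motion '[{"tx":0,"ty":0,"tz":0.002,"rx":0,"ry":0,"rz":0,"gripper":1},{"tx":0,"ty":0,"tz":0.002,"rx":0,"ry":0,"rz":0,"gripper":1},{"tx":0,"ty":0,"tz":0.002,"rx":0,"ry":0,"rz":0,"gripper":1},{"tx":0,"ty":0,"tz":0.002,"rx":0,"ry":0,"rz":0,"gripper":1}]'

```text
time_s: 13.45
ee_pos: [553.2, 180.1, 298.9]
ee_rot: [180.0, 0.0, 83.5]
force: [1.0, 0.0, -0.9]
gripper_width: 7.7
gripper_force: 12.0
```

send_rows --motion '[{"tx":0,"ty":0,"tz":0.002,"rx":0,"ry":0,"rz":0,"gripper":1},{"tx":0,"ty":0,"tz":0.002,"rx":0,"ry":0,"rz":0,"gripper":1},{"tx":0,"ty":0,"tz":0.002,"rx":0,"ry":0,"rz":0,"gripper":1}]'

```text
time_s: 13.82
ee_pos: [553.3, 180.1, 295.8]
ee_rot: [-180.0, 0.0, 83.5]
force: [-0.6, 1.0, -1.1]
gripper_width: 8.2
gripper_force: 12.0
```

send_rows --motion '[{"tx":0,"ty":0,"tz":0.002,"rx":0,"ry":0,"rz":0,"gripper":1},{"tx":0,"ty":0,"tz":0.002,"rx":0,"ry":0,"rz":0,"gripper":1},{"tx":0,"ty":0,"tz":0.002,"rx":0,"ry":0,"rz":0,"gripper":1}]'

```text
time_s: 14.2
ee_pos: [553.2, 180.1, 292.8]
ee_rot: [-180.0, 0.0, 83.5]
force: [-0.9, -0.4, -1.6]
gripper_width: 8.0
gripper_force: 12.0
```

send_rows --motion '[{"tx":0,"ty":0,"tz":0.002,"rx":0,"ry":0,"rz":0,"gripper":1},{"tx":0,"ty":0,"tz":0.002,"rx":0,"ry":0,"rz":0,"gripper":1},{"tx":0,"ty":0,"tz":0,"rx":0,"ry":0,"rz":0,"gripper":1}]'

```text
time_s: 14.58
ee_pos: [553.2, 180.1, 290.8]
ee_rot: [-180.0, 0.0, 83.5]
force: [0.1, 0.6, -0.8]
gripper_width: 8.0
gripper_force: 12.0
```

send_rows --motion '[{"tx":0,"ty":0,"tz":0.002,"rx":0,"ry":0,"rz":0,"gripper":1},{"tx":0,"ty":0,"tz":0.002,"rx":0,"ry":0,"rz":0,"gripper":1},{"tx":0,"ty":0,"tz":0,"rx":0,"ry":0,"rz":0,"gripper":1}]'

```text
time_s: 14.95
ee_pos: [553.3, 180.1, 289.4]
ee_rot: [180.0, -0.0, 83.5]
force: [-0.5, -0.3, 1.8]
gripper_width: 8.1
gripper_force: 12.0
```

send_rows --motion '[{"tx":0,"ty":0,"tz":0.002,"rx":0,"ry":0,"rz":0,"gripper":1},{"tx":0,"ty":0,"tz":0,"rx":0,"ry":0,"rz":0,"gripper":1}]'

```text
time_s: 15.2
ee_pos: [553.3, 180.2, 289.1]
ee_rot: [179.9, -0.0, 83.5]
force: [-1.0, 0.4, 5.5]
gripper_width: 8.2
gripper_force: 12.0
```

send_rows --motion '[{"tx":0,"ty":0,"tz":-0.01,"rx":0,"ry":0,"rz":0,"gripper":1},{"tx":0,"ty":0,"tz":-0.01,"rx":0,"ry":0,"rz":0,"gripper":1},{"tx":0,"ty":0.03,"tz":0,"rx":0,"ry":0,"rz":0,"gripper":1},{"tx":0,"ty":0.03,"tz":0,"rx":0,"ry":0,"rz":0,"gripper":1},{"tx":0,"ty":0.03,"tz":0,"rx":0,"ry":0,"rz":0,"gripper":1},{"tx":0,"ty":0,"tz":0.03,"rx":0,"ry":0,"rz":0,"gripper":1},{"tx":0,"ty":0,"tz":0.05,"rx":0,"ry":0,"rz":0,"gripper":1},{"tx":0,"ty":0,"tz":0.06,"rx":0,"ry":0,"rz":0,"gripper":1},{"tx":0,"ty":0,"tz":0.06,"rx":0,"ry":0,"rz":0,"gripper":1},{"tx":0,"ty":0,"tz":0.03,"rx":0,"ry":0,"rz":0,"gripper":1},{"tx":0,"ty":0,"tz":0.0196,"rx":0,"ry":0,"rz":0,"gripper":1},{"tx":0,"ty":0,"tz":0,"rx":0,"ry":0,"rz":0,"gripper":1}]'

```text
time_s: 16.7
ee_pos: [597.9, 175.0, 172.9]
ee_rot: [-180.0, 0.0, 83.5]
force: [-0.3, -0.4, -1.7]
gripper_width: 8.0
gripper_force: 12.0
```

```bash
python3 - <<'E'
from d import *
np.set_printoptions(precision=4,suppress=True)
delta((491.5+105*.9938,188-105*.1115-1.7,173),83.6)
S=grab('scene');T=grab('top')
s=S['frame'][130:255,330:450,::-1];t=T['frame'][180:280,150:250,::-1]
cv2.imwrite('pics/a4.png',np.hstack([cv2.resize(s,(480,500),interpolation=2),np.vstack([cv2.resize(t,(320,320),interpolation=2),np.zeros((180,320,3),np.uint8)])]))
E
```

```text
t 16.7 pos [597.9 175.  172.9] rot [-179.98    0.01   83.51] F [-0.34 -0.42 -1.71] w 8.0 gf 12.0
tool shift units [-0.0014 -0.004  -0.0001]
rotvec units [-0.0008  0.0004 -0.003 ]
```

View pics/a4.png

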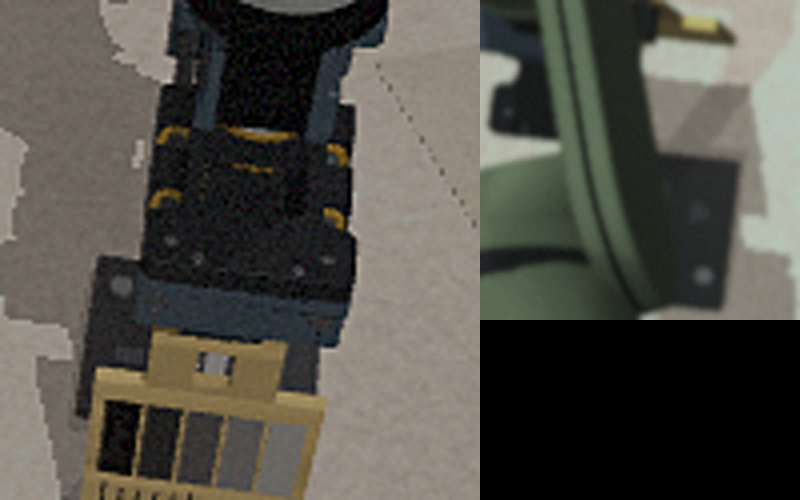

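The window is at about pixel (384,221) with the post visible through it. I'll check its lateral position against the rod line.

```bash
python3 - <<'E'
from h import *
S=grab('scene')
a=np.array([np.cos(np.radians(-6.4)),np.sin(np.radians(-6.4))]);n=np.array([-a[1],a[0]])
o=np.array([491.5,188])
for lab,uv,z in(('win',(330+215/4,130+364/4),146),('shL',(330+95/4,130+370/4),130),('shR',(330+326/4,130+397/4),130)):
    p=onz(S,uv,z);d=p[:2]-o;print(lab,p.round(1),'stand x,y',(d@a).round(1),(d@n).round(1))
for z in (148,151): 
    d=onz(S,(386.5,200),z)[:2]-o; print('tip S',d@a,d@n)
E
```

```text
win [600.6 176.4 146. ] stand x,y 109.7 0.7
shL [593.4 126.4 130. ] stand x,y 108.2 -49.8
shR [602.2 226.1 130. ] stand x,y 105.8 50.2
tip S 60.62938108573872 2.0874453987738315
tip S 63.57384200215889 1.8880185565883232
```

send_rows --motion '[{"tx":0,"ty":-0.02,"tz":0,"rx":0,"ry":0,"rz":0,"gripper":1},{"tx":0,"ty":-0.02,"tz":0,"rx":0,"ry":0,"rz":0,"gripper":1},{"tx":0,"ty":-0.004,"tz":0,"rx":0,"ry":0,"rz":0,"gripper":1},{"tx":0,"ty":0,"tz":0,"rx":0,"ry":0,"rz":0,"gripper":1},{"tx":0,"ty":0,"tz":0,"rx":0,"ry":0,"rz":0,"gripper":1}]'

```text
time_s: 17.48
ee_pos: [576.3, 177.5, 173.2]
ee_rot: [180.0, 0.0, 83.5]
force: [-0.0, 0.7, -1.1]
gripper_width: 8.0
gripper_force: 12.0
```

send_rows --motion '[{"tx":0,"ty":-0.01,"tz":0,"rx":0,"ry":0,"rz":0,"gripper":1},{"tx":0,"ty":-0.01,"tz":0,"rx":0,"ry":0,"rz":0,"gripper":1},{"tx":0,"ty":-0.004,"tz":0,"rx":0,"ry":0,"rz":0,"gripper":1},{"tx":0,"ty":-0.004,"tz":0,"rx":0,"ry":0,"rz":0,"gripper":1},{"tx":0,"ty":-0.002,"tz":0,"rx":0,"ry":0,"rz":0,"gripper":1},{"tx":0,"ty":0,"tz":0,"rx":0,"ry":0,"rz":0,"gripper":1}]'

```text
time_s: 18.23
ee_pos: [561.2, 179.3, 173.1]
ee_rot: [180.0, 0.0, 83.5]
force: [0.4, 0.9, -1.2]
gripper_width: 7.7
gripper_force: 12.0
```

send_rows --motion '[{"tx":0,"ty":-0.003,"tz":0,"rx":0,"ry":0,"rz":0,"gripper":1},{"tx":0,"ty":-0.003,"tz":0,"rx":0,"ry":0,"rz":0,"gripper":1},{"tx":0,"ty":-0.003,"tz":0,"rx":0,"ry":0,"rz":0,"gripper":1},{"tx":0,"ty":0,"tz":0,"rx":0,"ry":0,"rz":0,"gripper":1}]'

```text
time_s: 18.73
ee_pos: [556.6, 179.7, 173.1]
ee_rot: [-180.0, 0.0, 83.5]
force: [0.7, 0.5, -1.1]
gripper_width: 8.1
gripper_force: 12.0
```

send_rows --motion '[{"tx":0,"ty":-0.003,"tz":0,"rx":0,"ry":0,"rz":0,"gripper":1},{"tx":0,"ty":-0.003,"tz":0,"rx":0,"ry":0,"rz":0,"gripper":1},{"tx":0,"ty":-0.003,"tz":0,"rx":0,"ry":0,"rz":0,"gripper":1},{"tx":0,"ty":0,"tz":0,"rx":0,"ry":0,"rz":0,"gripper":1}]'

```text
time_s: 19.23
ee_pos: [552.1, 180.3, 173.1]
ee_rot: [180.0, 0.0, 83.5]
force: [0.0, -0.4, -0.4]
gripper_width: 7.9
gripper_force: 12.0
```

send_rows --motion '[{"tx":0,"ty":-0.004,"tz":0,"rx":0,"ry":0,"rz":0,"gripper":1},{"tx":0,"ty":-0.004,"tz":0,"rx":0,"ry":0,"rz":0,"gripper":1},{"tx":0,"ty":-0.004,"tz":0,"rx":0,"ry":0,"rz":0,"gripper":1},{"tx":0,"ty":-0.004,"tz":0,"rx":0,"ry":0,"rz":0,"gripper":1},{"tx":0,"ty":0,"tz":0,"rx":0,"ry":0,"rz":0,"gripper":1}]'

```text
time_s: 19.85
ee_pos: [544.1, 181.2, 173.2]
ee_rot: [180.0, 0.0, 83.5]
force: [0.2, 0.5, -1.5]
gripper_width: 8.1
gripper_force: 12.0
```

send_rows --motion '[{"tx":0,"ty":-0.004,"tz":0,"rx":0,"ry":0,"rz":0,"gripper":1},{"tx":0,"ty":-0.004,"tz":0,"rx":0,"ry":0,"rz":0,"gripper":1},{"tx":0,"ty":-0.004,"tz":0,"rx":0,"ry":0,"rz":0,"gripper":1},{"tx":0,"ty":-0.004,"tz":0,"rx":0,"ry":0,"rz":0,"gripper":1},{"tx":0,"ty":-0.004,"tz":0,"rx":0,"ry":0,"rz":0,"gripper":1},{"tx":0,"ty":-0.002,"tz":0,"rx":0,"ry":0,"rz":0,"gripper":1},{"tx":0,"ty":0,"tz":0,"rx":0,"ry":0,"rz":0,"gripper":1}]'

```text
time_s: 20.72
ee_pos: [533.3, 182.4, 173.1]
ee_rot: [180.0, 0.0, 83.5]
force: [0.3, -0.3, -1.0]
gripper_width: 8.0
gripper_force: 12.0
```

send_rows --motion '[{"tx":0,"ty":-0.002,"tz":0,"rx":0,"ry":0,"rz":0,"gripper":1},{"tx":0,"ty":-0.002,"tz":0,"rx":0,"ry":0,"rz":0,"gripper":1},{"tx":0,"ty":-0.002,"tz":0,"rx":0,"ry":0,"rz":0,"gripper":1},{"tx":0,"ty":-0.002,"tz":0,"rx":0,"ry":0,"rz":0,"gripper":1},{"tx":0,"ty":0,"tz":0,"rx":0,"ry":0,"rz":0,"gripper":1}]'

```text
time_s: 21.35
ee_pos: [529.4, 182.8, 173.1]
ee_rot: [180.0, 0.0, 83.5]
force: [-0.4, -0.1, -1.0]
gripper_width: 8.1
gripper_force: 12.0
```

send_rows --motion '[{"tx":0,"ty":-0.002,"tz":0,"rx":0,"ry":0,"rz":0,"gripper":1},{"tx":0,"ty":-0.002,"tz":0,"rx":0,"ry":0,"rz":0,"gripper":1},{"tx":0,"ty":0,"tz":0,"rx":0,"ry":0,"rz":0,"gripper":1}]'

```text
time_s: 21.72
ee_pos: [527.3, 183.1, 173.1]
ee_rot: [-180.0, 0.0, 83.5]
force: [-0.2, -0.7, -1.1]
gripper_width: 7.7
gripper_force: 12.0
```

send_rows --motion '[{"tx":0,"ty":-0.002,"tz":0,"rx":0,"ry":0,"rz":0,"gripper":1},{"tx":0,"ty":-0.002,"tz":0,"rx":0,"ry":0,"rz":0,"gripper":1},{"tx":0,"ty":0,"tz":0,"rx":0,"ry":0,"rz":0,"gripper":1}]'

```text
time_s: 22.1
ee_pos: [525.4, 183.3, 173.1]
ee_rot: [180.0, 0.0, 83.5]
force: [0.2, 0.2, -0.1]
gripper_width: 7.7
gripper_force: 12.0
```

send_rows --motion '[{"tx":0,"ty":-0.002,"tz":0,"rx":0,"ry":0,"rz":0,"gripper":1},{"tx":0,"ty":-0.002,"tz":0,"rx":0,"ry":0,"rz":0,"gripper":1},{"tx":0,"ty":0,"tz":0,"rx":0,"ry":0,"rz":0,"gripper":1}]'

```text
time_s: 22.48
ee_pos: [524.3, 183.4, 173.2]
ee_rot: [179.9, -0.0, 83.5]
force: [2.9, -1.0, -3.4]
gripper_width: 7.9
gripper_force: 12.0
```

send_rows --motion '[{"tx":0,"ty":0.002,"tz":0,"rx":0,"ry":0,"rz":0,"gripper":1},{"tx":0,"ty":0,"tz":0.004,"rx":0,"ry":0,"rz":0,"gripper":1},{"tx":0,"ty":0,"tz":0.004,"rx":0,"ry":0,"rz":0,"gripper":1},{"tx":0,"ty":0,"tz":0.004,"rx":0,"ry":0,"rz":0,"gripper":1},{"tx":0,"ty":0,"tz":0,"rx":0,"ry":0,"rz":0,"gripper":1}]'

```text
time_s: 23.1
ee_pos: [524.4, 183.4, 166.8]
ee_rot: [-180.0, 0.0, 83.5]
force: [0.9, 0.1, -0.9]
gripper_width: 7.8
gripper_force: 12.0
```

send_rows --motion '[{"tx":0,"ty":0,"tz":0.002,"rx":0,"ry":0,"rz":0,"gripper":1},{"tx":0,"ty":0,"tz":0.002,"rx":0,"ry":0,"rz":0,"gripper":1},{"tx":0,"ty":0,"tz":0.002,"rx":0,"ry":0,"rz":0,"gripper":1},{"tx":0,"ty":0,"tz":0,"rx":0,"ry":0,"rz":0,"gripper":1}]'

```text
time_s: 23.6
ee_pos: [524.4, 183.4, 164.0]
ee_rot: [-180.0, 0.0, 83.5]
force: [1.5, 0.1, -1.2]
gripper_width: 7.9
gripper_force: 12.0
```

send_rows --motion '[{"tx":0,"ty":0,"tz":0.002,"rx":0,"ry":0,"rz":0,"gripper":1},{"tx":0,"ty":0,"tz":0.002,"rx":0,"ry":0,"rz":0,"gripper":1},{"tx":0,"ty":0,"tz":0,"rx":0,"ry":0,"rz":0,"gripper":1}]'

```text
time_s: 23.98
ee_pos: [524.4, 183.4, 162.0]
ee_rot: [-180.0, 0.0, 83.5]
force: [2.0, -0.3, -1.4]
gripper_width: 8.2
gripper_force: 12.0
```

send_rows --motion '[{"tx":0,"ty":0,"tz":0.002,"rx":0,"ry":0,"rz":0,"gripper":1},{"tx":0,"ty":0,"tz":0,"rx":0,"ry":0,"rz":0,"gripper":1}]'

```text
time_s: 24.22
ee_pos: [524.4, 183.4, 161.7]
ee_rot: [180.0, -0.0, 83.5]
force: [0.3, -0.3, 4.0]
gripper_width: 8.3
gripper_force: 12.0
```

send_rows --motion '[{"tx":0,"ty":0,"tz":-0.001,"rx":0,"ry":0,"rz":0,"gripper":1},{"tx":0,"ty":0,"tz":0,"rx":0,"ry":0,"rz":0,"gripper":1},{"tx":0,"ty":0,"tz":0,"rx":0,"ry":0,"rz":0,"gripper":1}]' --grip_force 4

```text
time_s: 24.6
ee_pos: [524.4, 183.4, 161.7]
ee_rot: [180.0, 0.0, 83.5]
force: [0.4, -0.5, 2.5]
gripper_width: 8.1
gripper_force: 4.0
```

send_rows --motion '[{"tx":0,"ty":0,"tz":0,"rx":0,"ry":0,"rz":0,"gripper":0.75},{"tx":0,"ty":0,"tz":0,"rx":0,"ry":0,"rz":0,"gripper":0.65},{"tx":0,"ty":0,"tz":0,"rx":0,"ry":0,"rz":0,"gripper":0.55},{"tx":0,"ty":0,"tz":0,"rx":0,"ry":0,"rz":0,"gripper":0.55},{"tx":0,"ty":0,"tz":0,"rx":0,"ry":0,"rz":0,"gripper":0.55}]'

```text
time_s: 25.22
ee_pos: [524.4, 183.4, 161.6]
ee_rot: [-180.0, 0.0, 83.5]
force: [0.3, -0.0, -0.4]
gripper_width: 20.7
gripper_force: 0.0
```

send_rows --motion '[{"tx":0,"ty":0,"tz":-0.006,"rx":0,"ry":0,"rz":0,"gripper":0.55},{"tx":0,"ty":0,"tz":-0.01,"rx":0,"ry":0,"rz":0,"gripper":0.55},{"tx":0,"ty":0,"tz":-0.02,"rx":0,"ry":0,"rz":0,"gripper":0.55},{"tx":0,"ty":0,"tz":-0.03,"rx":0,"ry":0,"rz":0,"gripper":0.55},{"tx":0,"ty":0,"tz":-0.05,"rx":0,"ry":0,"rz":0,"gripper":0.55},{"tx":0,"ty":0,"tz":-0.08,"rx":0,"ry":0,"rz":0,"gripper":0.55},{"tx":0,"ty":0,"tz":-0.08,"rx":0,"ry":0,"rz":0,"gripper":0.55},{"tx":0,"ty":0,"tz":-0.08,"rx":0,"ry":0,"rz":0,"gripper":0.55},{"tx":0,"ty":0,"tz":0,"rx":0,"ry":0,"rz":0,"gripper":0.55},{"tx":0,"ty":0,"tz":0,"rx":0,"ry":0,"rz":0,"gripper":0.55}]'

```text
time_s: 26.48
ee_pos: [524.1, 183.3, 339.6]
ee_rot: [-180.0, 0.0, 83.5]
force: [0.6, -0.7, -0.9]
gripper_width: 20.2
gripper_force: 0.0
```

```bash
python3 - <<'E'
from h import *
S=grab('scene')
cv2.imwrite('pics/a5.png',cv2.resize(S['frame'][130:260,320:470,::-1],(600,520),interpolation=2))
E
```

```text
(no output)
```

View pics/a5.png

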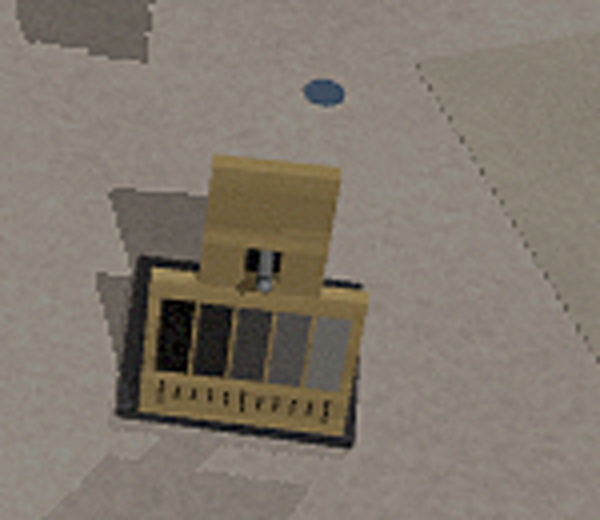

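The plate hangs centred on the rod (rod at crop 264, window 246–281), scale outward. One quick check of how close it is to home, then hand in.

```bash
python3 - <<'E'
from h import *
S=grab('scene');a=np.array([.9938,-.1115]);n=np.array([.1115,.9938]);o=np.array([491.5,188])
for l,u,v,z in(('bl',138,411,23.5),('br',348,437,23.5),('sl',152,278,118.5),('sr',366,302,118.5),('tl',214,168,193.5),('tr',338,182,193.5)):
    d=onz(S,(320+u/4,130+v/4),z)[:2]-o;print(l,(d@a).round(1),(d@n).round(1))
E
```

```text
bl 40.1 -46.4
br 38.3 56.5
sl 39.8 -48.0
sr 37.6 50.0
tl 41.3 -27.5
tr 40.7 26.1
```

```bash
python3 -c "
from workcell import env
print(env.job_done())"
```

```text
the job is handed in; nothing more can be done
None
```

The plate hangs by its window on the hook, scale facing outward, released, and about 1 mm from home against the block as measured in the camera image. I handed the job in at about 26.6 s of the 54 s limit; no verdict was returned.

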